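# Load the measuring box and hold the probe on its reading port

### The arm

A 7-joint arm with a two-finger parallel gripper is mounted at the origin on the work surface. World frame = base frame: x ahead of the robot, y to its left, z up, the work surface at z = 0. Lengths are in m, angles in rad, forces in N, time in s.
With the tool pointing down it reaches from about 0.4 to 0.85 m from the base axis. Payload 10.4 kg.
Tool frame: the origin (TCP) lies between the finger pads; the fingertips stand manip.tip_extent ahead of it and the grasp point (between the pads) lies 6 mm ahead of it (manip.tip_extent is the distance from the TCP to the fingertips, in m); z points along the fingers, y is the line along which they close (so a half turn about z gives the same grasp; the last joint's range is limited). The gripper opens to 85 mm and grips with 20 to 120 N. Pads are 22 mm wide; open, the fingers measure 114 mm over their backs; the gripper's body (76 mm by 85 mm) begins 54 mm behind the grasp point. The pads swing forward as they close: fully open they stand 13 mm farther back than shut.
Start: joints at [1.144, 0.332, -0.065, 1.46, 0.022, 1.35, -0.088], TCP at [0.246, -0.575, 0.256] pointing down, gripper open.
Joint ranges: [-2.6, 2.6], [-0.5, 2.12], [-1.47, 1.34], [0.16, 2.42], [-1.27, 4.41], [0.06, 2.06], [-2.6, 2.6]. Speed limits (rad/s): [2.22, 2.22, 2.79, 2.79, 3.14, 3.14, 3.14].

### API

Orientations are given as a unit quaternion [x, y, z, w].
In Python, from workcell import get_obs, optics, workorder, manip gives the robot as it stands.
- The arm moves only by the tool jog_arm, never from a script. Its argument "increments" is a list of rows, each a list of 7 numbers: the shift along the tool's x, y, z in m, then the turn, a rotation vector about the tool's x, y, z in rad, then the opening, from -1 (shut) to 1 (fully open). A call has 1 to 5 rows; each row is the pose to reach, as a shift and turn from the pose commanded when the call began, along the tool's axes at that moment; what a row does not reach only later rows make up. A row lasts 1/12 s, in which the tool goes at most 41.7 mm and 7.16 degrees, less where a joint would pass 70% of its speed; a pose out of reach is approached as far as the arm can. A call with a gripper value outside its range is refused whole. The fingers move at their own pace and stop on an object; "grip_force" is the grip in N (left out, the last holds). Time passes only in rows, so rows that repeat a pose let the fingers close. It gives the time, the measured TCP pose, the force, the opening and the grip force at its end, in the units of the state.
- get_obs(): the state, without advancing time (a new reading comes with each control period).
- optics.camera(name): name is "side" or "top" or "wrist"; returns a dict with "color" (480x640x3 uint8, red, green, blue), "depth" (480x640 float32, m along the optical axis (not along the pixel's ray), 0 where there is no reading), "K" (3x3 intrinsics, pixels), "R" (3x3) and "t" (3): a world point X has camera coordinates R X + t. Camera axes: x right, y down, z forward; pixel columns grow to the right and rows downward; lengths in m; the calibration is good to about 2 mm. The wrist camera is an equidistant fisheye: a pixel r from the principal point sees the ray r / f radians off the axis. A picture is of the moment at which its call begins.
- workorder.hand_in(): hands the job in; it is judged then, once.
The state is a dict: "clock": time; "joint_pos": joint angles; "joint_velocities": joint speeds; "tau": joint torques, N m; "position": TCP position; "ee_rot": TCP orientation; "ft_force": force on the tool from outside, world axes, zero at the start; "torque": the same for the moment, N m; "grip_width": opening from 0.0 (shut) to 1.0 (fully open); "grasp_force": force on a finger pad.
Only numpy, scipy, OpenCV 4.12 (cv2) and the standard library are available. Lean on these libraries where they do the work, as an engineer would, in place of code of your own. Each camera call takes 0.05 s, during which the arm holds its last target. There are 200 camera calls.

### The job

Set the amber sample jar down upright in the open drawer of the white measuring box and slide the drawer fully shut. Then lift the grey probe out of its blue stand and hold its brass spring nose on the black dot in the red ring on top of the box, square to that sloping face and gently, with the nose pushed in about halfway. Finish while still holding it there in the gripper, and leave the wash bottle, sieves and crucible where they are.

Things in the scene. Friction and masses are not known exactly. Their poses are not given: they have to be found in the camera images.
- mbox: White measuring box, fixed to the bench, 210 deep (x) x 210 wide (y) x 95 mm high. Origin: centre of its underside; x points from its drawer front to its back (away from the robot), y to its left, z up. Turned up to 0.2 rad either way. A 14 mm high display and keys, look only, lie on the rear half of its top.
- mbox_drawer0 (a joint): Opening of the box's only drawer, m: 0 fully shut, 0.14 fully out; starts 0.108 to 0.13 open. Slides along the box's x (pushing it shut is towards the box's +x), stays where it is left, about 1 N of friction plus light damping. Grey front panel 15 mm thick, 204 mm wide, top edge 82 mm above the bench.
- drawer_floor (a point): Centre of the drawer's inner floor, 22 mm above the bench, moves with the drawer, axes as the box. Inside 165 (x) by 168 mm (y); walls 6 mm thick rise 51 mm above this floor. The box's fixed top covers the rear: with the drawer open by q, the floor is open above from x = -82 mm to x = q - 88 mm in this frame. 61 mm of height over the floor when shut.
- mbox_drawer0_handle (a point): Middle of the drawer's steel bar handle, on the bar's axis: a round bar along the box's y, about 10 mm thick and 105 mm long, 35 mm in front of the drawer panel and 57 mm above the bench, moving with the drawer. The drawer can be shut by pushing on the bar.
- jar: Squat amber glass sample jar with white cap, round, 42 mm diameter (cap 40 mm), 40 mm high, about 80 g. Origin: centre of its underside; z up through the cap. Stands on the bench on one side of the box.
- stand: Blue probe stand, fixed to the bench, a block 60 x 60 x 70 mm high with an upright hole of 31 mm diameter, 40 mm deep. Origin: centre of its underside. Stands on the other side of the box than the jar.
- probe: Round grey hand probe, upright in the stand (up to 7 degrees of play), about 120 g; z runs up along it. Origin: tip of the brass nose when not pushed in. Round handle of 26 mm diameter from z = 22 to 127 mm (thin black cap to 130, orange band at 66 to 78). At the start the origin is 8 mm above the bench and 65 mm of the handle stand out of the stand; lift straight up by 70 mm to free it.
- nose (a joint): How far the spring nose is pushed into the handle, m: 0 out, 0.012 fully in. Spring: about 1 N to start, then 0.5 N per mm (4 N at 6 mm, 7 N fully in).
- probe_tip (a point): Centre of the flat lower end of the brass nose (10 mm diameter), moving with the nose, axes as the probe.
- port: Reading port on the box: fixed white round stub, 52 mm diameter, its flat face sloping 20 degrees down towards the drawer side. Origin: centre of the black dot (14 mm) on the face, 118 mm above the bench, 35 mm in front of the box's centre; z: outward normal (up, leaning to the drawer side); y as the box's y. The dot is on a white pad of 25 mm diameter, raised 2 mm, in a red ring of 42 mm.
- wash_bottle: Bystander: white wash bottle, 62 mm diameter, 160 mm high. Origin: centre of its underside.
- sieves: Bystander: stack of two brass sieves, 80 mm diameter, 50 mm high. Origin: centre of its underside.
- crucible: Bystander: small white ceramic crucible, 44 mm diameter, 30 mm high. Origin: centre of its underside.
Things that resemble listed ones, but are neither listed nor needed, are in the scene too. Leave any pink or turquoise look-alike of the jar alone.

How it is judged:
On the way, in this order (a step that is already met when the one before it is completed fails the run):
1. the jar stands upright and let go in the open drawer (x of jar in the frame of drawer_floor between -0.085 and 0.085 m and y of jar in the frame of drawer_floor between -0.086 and 0.086 m and z of jar in the frame of drawer_floor between -0.006 and 0.006 m and angle between jar's own z axis and vertical below 0.2 rad and value of joint mbox_drawer0 above 0.05 m and contact force between the fingers and jar below 0.05 N), for 0.2 s.
2. the drawer is fully shut with the jar standing in it (x of jar in the frame of drawer_floor between -0.085 and 0.085 m and y of jar in the frame of drawer_floor between -0.086 and 0.086 m and z of jar in the frame of drawer_floor between -0.006 and 0.006 m and angle between jar's own z axis and vertical below 0.2 rad and value of joint mbox_drawer0 below 0.008 m), for 0.2 s.
At the end, for the whole second after the job is handed in: Drawer shut (within 8 mm), jar upright in it (0.2 rad); the gripper holds the probe still, nose tip within 7 mm of the dot's centre, axis within 0.15 rad of square to the face, nose in by 2.5 to 9.8 mm, 1.2 to 10 N on the port (all of step 2 and distance between probe_tip and port below 0.007 m and angle between the z axis of probe and the z axis of port, either way round below 0.15 rad and value of joint nose between 0.0025 and 0.0098 m and contact force between probe and port between 1.2 and 10 N and contact force between probe and the fingers above 1 N and linear speed of probe below 0.03 m/s); the arm keeps its last pose, push and grip.
It fails at once if the wash bottle is pushed more than 25 mm or tipped over (distance of wash_bottle from where it was at the start of the episode above 0.025 m or angle between wash_bottle's own z axis and vertical above 0.4 rad).
It fails at once if the sieve stack is pushed more than 25 mm or tipped over (distance of sieves from where it was at the start of the episode above 0.025 m or angle between sieves's own z axis and vertical above 0.4 rad).
It fails at once if the crucible is pushed more than 25 mm or tipped over (distance of crucible from where it was at the start of the episode above 0.025 m or angle between crucible's own z axis and vertical above 0.4 rad).
It fails at once if the port is pressed with more than 20 N (contact force between probe and port above 20 N).
It fails at once if the jar is dropped (falls freely by more than about 3 cm) (contact force between the fingers and jar below 0.02 N and linear speed of jar above 0.75 m/s).
It also fails if it takes over 72 s, if anything falls off the work surface, if the arm or the gripper's body presses on something with over 40 N, if the wrist force passes 120 N, or if a joint passes its speed limit or range.

## Working session

There is one attempt and no reset: what is moved stays moved. The work goes in short steps, Python scripts to look and compute and a tool call to move; the robot and the scene stay as the last step left them, time stands still between calls to the robot, and variables do not carry over. Pictures are saved under pics/ and viewed, at most 10 in all, crops included, and the job is handed in when it is done.

Besides the shell and the picture viewer there is one more tool, called after "Call:" as name(argument=value, ...) on one line, values as JSON. jog_arm: Moves the arm, as the interface text tells. Its arguments: {"type":"object","properties":{"increments":{"type":"array"},"grip_force":{"type":"number"}},"required":["increments"]}

```bash
mkdir -p pics; python3 - <<'E'
from workcell import get_obs, optics, workorder, manip
import cv2,numpy as np
print(get_obs()); print(manip.tip_extent)
for n in ["top","side"]:
    c=optics.camera(n); np.savez(f"{n}0.npz",**c)
    cv2.imwrite(f"pics/{n}0.png",c["color"][:,:,::-1]); print(n,c["K"],c["R"],c["t"])
E
```

```text
{'clock': 0.0, 'joint_pos': array([ 1.1443777 ,  0.33287074, -0.06470443,  1.46097112,  0.0215696 ,
        1.34988273, -0.08849965]), 'joint_velocities': array([-0.00017417, -0.00010508,  0.00117706,  0.00061837, -0.00075033,
        0.00087074, -0.00076862]), 'tau': array([ 1.52916014e-03, -6.25459743e+01,  4.99206595e-02, -3.91602159e+01,
        1.63103419e-02,  1.00541959e-02, -7.89782098e-05]), 'position': array([ 0.24545325, -0.57440592,  0.25550238]), 'ee_rot': array([ 9.79683264e-01,  2.00549709e-01, -1.61895526e-04, -7.00513702e-04]), 'ft_force': array([ 0.83119418, -0.32267143, -0.16618992]), 'torque': array([-0.02351106, -0.03136184, -0.04947534]), 'grasp_force': 0.0, 'grip_width': 0.9994124859636824}
0.025
top [[440.02325401   0.         318.85917849]
 [  0.         440.02325401 239.5305515 ]
 [  0.           0.           1.        ]] [[ 0.02155649 -0.99965114  0.0152616 ]
 [-0.99437718 -0.02302081 -0.10336375]
 [ 0.10367902 -0.01294763 -0.99452653]] [-0.04638482  0.5889102   1.03753198]
side [[451.80894948   0.         319.53823868]
 [  0.         451.80894948 237.47679716]
 [  0.           0.           1.        ]] [[-0.68663367 -0.72688063  0.01336999]
 [-0.54149654  0.49907009 -0.67654309]
 [ 0.4850935  -0.47177706 -0.73628167]] [0.37078623 0.40489615 0.86590748]
```

View pics/top0.png

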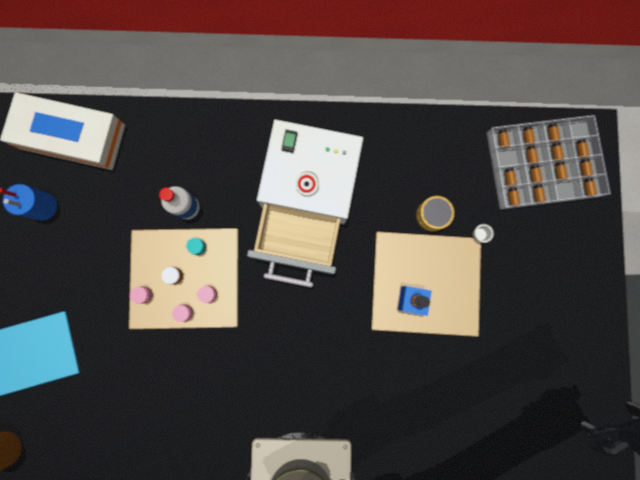

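View pics/side0.png

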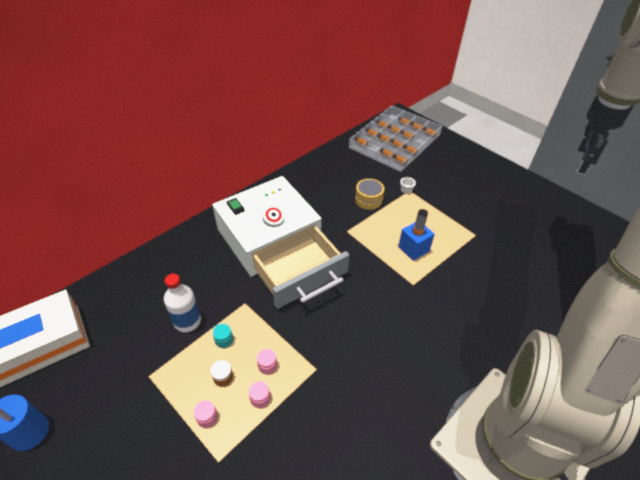

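The top view shows the amber jar's white cap at (171,275), with pink and turquoise look-alikes around it. The port dot is at (307,184), the handle bar runs (266,280)–(312,284), and the probe is at (420,300) in the stand at (415,301). The side view agrees: jar (221,373), port (273,215), probe (421,220).

```bash
cat > h.py <<'E'
import numpy as np, cv2
from scipy.spatial.transform import Rotation as Ro
def load(n): return dict(np.load(n))
def cloud(c):
    d=c["depth"].astype(float);v,u=np.mgrid[:d.shape[0],:d.shape[1]]
    K=c["K"];P=np.stack([(u-K[0,2])/K[0,0]*d,(v-K[1,2])/K[1,1]*d,d],-1)
    return (P-c["t"])@c["R"]
def ray(c,u,v,z):
    K=c["K"];r=c["R"].T@np.array([(u-K[0,2])/K[0,0],(v-K[1,2])/K[1,1],1.]);o=-c["R"].T@c["t"]
    return o+r*(z-o[2])/r[2]
E
python3 - <<'E'
from h import *
np.set_printoptions(precision=4,suppress=True)
for n in ["top","side"]:
    c=load(n+"0.npz");P=cloud(c);x,y,z=P[...,0],P[...,1],P[...,2];I=c["color"].astype(int);r,g,b=I[...,0],I[...,1],I[...,2]
    ok=c["depth"]>0
    def near(p,rad): return ok&(np.hypot(x-p[0],y-p[1])<rad)
    jp=ray(c,*((171,275) if n=="top" else (221,372)),.04); print(n,"jar ray",jp)
    m=near(jp,.05)&(z>.034)&(z<.055)&(abs(r-b)<40)&(r>120); q=P[m]; print(" jar cap",m.sum(),np.median(q[:,2]),cv2.minEnclosingCircle(q[:,:2].astype(np.float32)),q.mean(0))
    pp=ray(c,*((307,184) if n=="top" else (273,215)),.118); print(" port ray",pp)
    m=near(pp,.03)&(z>.1)&(r>150)&(g<90); q=P[m]; print(" ring",m.sum(),cv2.fitEllipse(np.argwhere(m)[:,::-1].astype(np.float32))[0],q.mean(0))
    m=near(pp,.03)&(z>.1); q=P[m];A=np.c_[q[:,:2],np.ones(len(q))];k=np.linalg.lstsq(A,q[:,2],rcond=None)[0];nn=np.array([-k[0],-k[1],1]);print(" normal",nn/np.linalg.norm(nn))
    m=near(pp,.25)&(abs(z-.095)<.006)&(r>150)&(abs(r-b)<40)&(x>pp[0]-.09)
    cnt=max(cv2.findContours(m.astype(np.uint8),0,1)[0],key=cv2.contourArea)[:,0]; q=P[cnt[:,1],cnt[:,0]]
    R=cv2.minAreaRect(q[:,:2].astype(np.float32));print(" box top",np.median(q[:,2]),R)
    m=near(pp,.4)&(abs(z-.06)<.009)&(x<pp[0]-.15)&(abs(y-pp[1])<.1)&(abs(r-b)<40); q=P[m];print(" handle?",m.sum(),q.mean(0),cv2.minAreaRect(q[:,:2].astype(np.float32)))
    m=near(pp,.4)&(abs(z-.082)<.006)&(x<pp[0]-.1)&(abs(y-pp[1])<.14); q=P[m];print(" panel",m.sum(),q.mean(0),cv2.minAreaRect(q[:,:2].astype(np.float32)))
    sp=ray(c,*((415,301) if n=="top" else (417,235)),.07); print(" stand ray",sp)
    m=near(sp,.06)&(b>r+50)&(abs(z-.07)<.006);q=P[m]; print(" stand",m.sum(),np.median(q[:,2]),cv2.minAreaRect(q[:,:2].astype(np.float32)))
    m=near(sp,.06)&(z>.08); q=P[m];print(" probe",m.sum(),q[:,2].max())
    for lo in (.075,.09,.105,.12,.13): 
        k=m&(z>=lo)&(z<lo+.015); 
        if k.sum()>3:print("  ",lo,k.sum(),P[k].mean(0),P[k].min(0),P[k].max(0))
    for nm,uv in dict(top=dict(wash=(180,203),siev=(436,213),cruc=(484,233)),side=dict(wash=(182,300),siev=(370,190),cruc=(408,184)))[n].items(): print(" ",nm,P[uv[1],uv[0]])
E
```

```text
top jar ray [0.496  0.3162 0.04  ]
 jar cap 235 0.04100298343846552 ((0.4963277280330658, 0.31985044479370117), 0.020551882684230804) [0.4962 0.3193 0.0409]
 port ray [ 0.7061 -0.0026  0.118 ]
 ring 65 (306.2145690917969, 183.354736328125) [ 0.7064 -0.0019  0.1189]
 normal [-0.3143  0.0196  0.9491]
 box top 0.0966500948714198 ((0.7493220567703247, -0.007202520966529846), (0.21027284860610962, 0.19740095734596252), 80.03925323486328)
 handle? 327 [0.4974 0.0361 0.0625] ((0.5022624731063843, 0.016986936330795288), (0.15500107407569885, 0.04022767394781113), 80.01583862304688)
 panel 633 [0.5348 0.0296 0.0831] ((0.5562506318092346, 0.03138884902000427), (0.20168951153755188, 0.09298389405012131), 88.99182891845703)
 stand ray [ 0.448  -0.2581  0.07  ]
 stand 462 0.0719540681833756 ((0.4490884244441986, -0.2607088088989258), (0.060607846826314926, 0.05934959277510643), 80.6695327758789)
 probe 189 0.1446329008839142
   0.075 21 [ 0.4513 -0.252   0.0852] [ 0.437  -0.2608  0.0803] [ 0.4622 -0.2473  0.0897]
   0.09 14 [ 0.4507 -0.2513  0.097 ] [ 0.4378 -0.2618  0.0903] [ 0.4623 -0.2481  0.1
[... 1131 characters left out ...]
 0.0705075316004189 ((0.4499463438987732, -0.2583872079849243), (0.06326095014810562, 0.061699461191892624), 83.16725158691406)
 probe 240 0.1425850013734721
   0.075 32 [ 0.4456 -0.2505  0.0852] [ 0.4361 -0.2644  0.0801] [ 0.463  -0.2451  0.0891]
   0.09 44 [ 0.4464 -0.2512  0.0972] [ 0.4372 -0.2629  0.0901] [ 0.4624 -0.2445  0.1049]
   0.105 47 [ 0.4457 -0.2508  0.1125] [ 0.4369 -0.2681  0.105 ] [ 0.4601 -0.244   0.12  ]
   0.12 48 [ 0.4455 -0.2508  0.1278] [ 0.4367 -0.2619  0.12  ] [ 0.461  -0.2453  0.135 ]
   0.13 87 [ 0.4489 -0.2565  0.1372] [ 0.4367 -0.2727  0.1301] [ 0.4625 -0.2457  0.1426]
  wash [0.6438 0.3031 0.1118]
  siev [ 0.6545 -0.3056  0.0497]
  cruc [ 0.6245 -0.4503  0.0072]
```

Call:
jog_arm(increments=[[0.189, -0.06, -0.045, 0, 0, 0.404, 1], [0.189, -0.06, -0.045, 0, 0, 0.404, 1], [0.189, -0.06, -0.045, 0, 0, 0.404, 1], [0.189, -0.06, -0.045, 0, 0, 0.404, 1], [0.189, -0.06, -0.045, 0, 0, 0.404, 1]])

```text
clock: 0.52
position: [0.3966, -0.444, 0.3014]
ee_rot: [1.0, -0.002, -0.0, -0.0]
ft_force: [0.9, -0.9, -0.6]
grip_width: 0.998
grasp_force: 0.0
```

Call:
jog_arm(increments=[[0.1, -0.16, 0, 0, 0, 0, 1], [0.1, -0.16, 0, 0, 0, 0, 1], [0.1, -0.16, 0, 0, 0, 0, 1], [0.1, -0.16, 0, 0, 0, 0, 1], [0.1, -0.16, 0, 0, 0, 0, 1]])

```text
clock: 0.93
position: [0.4982, -0.28, 0.3012]
ee_rot: [1.0, 0.003, 0.0, -0.001]
ft_force: [0.2, 0.1, -0.4]
grip_width: 1.001
grasp_force: 0.0
```

Call:
jog_arm(increments=[[0, -0.2, 0, 0, 0, 0, 1], [0, -0.2, 0, 0, 0, 0, 1], [0, -0.2, 0, 0, 0, 0, 1], [0, -0.2, 0, 0, 0, 0, 1], [0, -0.2, 0, 0, 0, 0, 1]])

```text
clock: 1.35
position: [0.4952, -0.0821, 0.3012]
ee_rot: [1.0, 0.001, -0.0, -0.0]
ft_force: [1.7, -0.1, 0.5]
grip_width: 1.001
grasp_force: 0.0
```

Call:
jog_arm(increments=[[0, -0.2, 0, 0, 0, 0, 1], [0, -0.2, 0, 0, 0, 0, 1], [0, -0.2, 0, 0, 0, 0, 1], [0, -0.2, 0, 0, 0, 0, 1], [0, -0.2, 0, 0, 0, 0, 1]])

```text
clock: 1.77
position: [0.4949, 0.1178, 0.3012]
ee_rot: [1.0, 0.001, 0.0, -0.0]
ft_force: [0.8, 0.5, -0.1]
grip_width: 0.999
grasp_force: 0.0
```

Call:
jog_arm(increments=[[0, -0.2, 0, 0, 0, 0, 1], [0, -0.2, 0, 0, 0, 0, 1], [0, -0.2, 0, 0, 0, 0, 1], [0, -0.2, 0, 0, 0, 0, 1], [0, -0.2, 0, 0, 0, 0, 1]])

```text
clock: 2.18
position: [0.4948, 0.3176, 0.3009]
ee_rot: [1.0, 0.001, -0.0, -0.0]
ft_force: [0.8, -0.4, 0.6]
grip_width: 1.008
grasp_force: 0.0
```

Call:
jog_arm(increments=[[0.001, -0.003, 0.19, 0, 0, 0, 1], [0.001, -0.003, 0.19, 0, 0, 0, 1], [0.001, -0.003, 0.19, 0, 0, 0, 1], [0.001, -0.003, 0.19, 0, 0, 0, 1], [0.001, -0.003, 0.19, 0, 0, 0, 1]])

```text
clock: 2.6
position: [0.4948, 0.316, 0.1062]
ee_rot: [1.0, 0.0, -0.002, 0.001]
ft_force: [-0.0, 0.1, -0.6]
grip_width: 1.002
grasp_force: 0.0
```

Call:
jog_arm(increments=[[0, 0, 0.03, 0, 0, 0, 1], [0, 0, 0.055, 0, 0, 0, 1], [0, 0, 0.078, 0, 0, 0, 1], [0, 0, 0.078, 0, 0, 0, 1], [0, 0, 0.078, 0, 0, 0, 1]])

```text
clock: 3.02
position: [0.496, 0.3171, 0.0325]
ee_rot: [1.0, -0.0, -0.001, 0.001]
ft_force: [-0.4, 0.7, 1.2]
grip_width: 1.005
grasp_force: 0.0
```

Call:
jog_arm(increments=[[0, 0, 0, 0, 0, 0, -1], [0, 0, 0, 0, 0, 0, -1], [0, 0, 0, 0, 0, 0, -1], [0, 0, 0, 0, 0, 0, -1], [0, 0, 0, 0, 0, 0, -1]], grip_force=25)

```text
clock: 3.43
position: [0.4975, 0.3179, 0.0347]
ee_rot: [1.0, -0.0, 0.001, -0.0]
ft_force: [-0.3, -1.6, 7.4]
grip_width: 0.48
grasp_force: 24.6
```

Call:
jog_arm(increments=[[0, 0, 0, 0, 0, 0, -1], [0, 0, 0, 0, 0, 0, -1], [0, 0, 0, 0, 0, 0, -1], [0, 0, 0, 0, 0, 0, -1], [0, 0, 0, 0, 0, 0, -1]])

```text
clock: 3.85
position: [0.4975, 0.3179, 0.0347]
ee_rot: [1.0, -0.0, 0.001, -0.0]
ft_force: [-1.4, -0.3, 6.9]
grip_width: 0.482
grasp_force: 24.6
```

```bash
python3 - <<'E'
from h import *
np.set_printoptions(precision=4,suppress=True)
a=np.radians(-10);X=np.array([np.cos(a),np.sin(a)]);Y=np.array([-X[1],X[0]])
for n in ["top","side"]:
    c=load(n+"0.npz");P=cloud(c);z=P[...,2];d=P[...,:2]-[.706,.001]
    bx=d@X-.035;by=d@Y;ok=c["depth"]>0   # box frame
    s=ok&(abs(by)<.04)&(bx>-.3)&(bx<-.09)
    for lo,hi in((.010,.03),(.05,.07),(.074,.09)):
        m=s&(z>lo)&(z<hi);print(n,lo,hi,m.sum(),np.percentile(bx[m],[0,2,10,50,90,98,100]))
    m=ok&(abs(z-.096)<.006)&(abs(by)<.13)&(abs(bx)<.14);print(" top x",np.percentile(bx[m],[1,99]),"y",np.percentile(by[m],[1,99]))
    m=ok&(abs(z-.082)<.004)&(abs(by)<.13)&(bx<-.17)&(bx>-.26);print(" panel y",np.percentile(by[m],[1,99]))
    m=ok&(abs(z-.06)<.008)&(abs(by)<.08)&(bx<-.24)&(bx>-.29);q=np.c_[bx[m],by[m]];print(" bar",np.percentile(q,[2,50,98],axis=0).ravel())
E
```

```text
top 0.01 0.03 1386 [-0.2185 -0.1927 -0.1844 -0.1425 -0.1007 -0.0921 -0.0901]
top 0.05 0.07 170 [-0.2585 -0.2585 -0.2576 -0.2531 -0.2485 -0.2184 -0.2183]
top 0.074 0.09 278 [-0.2185 -0.2182 -0.2169 -0.2094 -0.2007 -0.1979 -0.1975]
 top x [-0.0882  0.1044] y [-0.1038  0.1024]
 panel y [-0.1005  0.0992]
 bar [-0.2585 -0.0541 -0.2526 -0.0012 -0.2421  0.0533]
side 0.01 0.03 786 [-0.2202 -0.2187 -0.1624 -0.1315 -0.0986 -0.0924 -0.09  ]
side 0.05 0.07 307 [-0.2601 -0.2592 -0.2577 -0.2492 -0.2172 -0.2163 -0.215 ]
side 0.074 0.09 241 [-0.2206 -0.2195 -0.2183 -0.2136 -0.2058 -0.2033 -0.0901]
 top x [-0.0894  0.1051] y [-0.1015  0.1061]
 panel y [-0.0972  0.1021]
 bar [-0.2593 -0.0512 -0.2553  0.0041 -0.2433  0.0562]
```

Call:
jog_arm(increments=[[0, 0, -0.02, 0, 0, 0, -1], [0, 0, -0.06, 0, 0, 0, -1], [0, 0, -0.1, 0, 0, 0, -1], [0, 0, -0.14, 0, 0, 0, -1], [0, 0, -0.17, 0, 0, 0, -1]])

```text
clock: 4.27
position: [0.4971, 0.3181, 0.2074]
ee_rot: [1.0, 0.0, 0.002, -0.001]
ft_force: [0.5, 0.9, -0.8]
grip_width: 0.483
grasp_force: 25.8
```

Call:
jog_arm(increments=[[0.02, 0.03, 0, 0, 0, 0, -1], [0.03, 0.06, 0, 0, 0, 0, -1], [0.04, 0.09, 0, 0, 0, 0, -1], [0.045, 0.12, 0, 0, 0, 0, -1], [0.045, 0.15, 0, 0, 0, 0, -1]])

```text
clock: 4.68
position: [0.5425, 0.1657, 0.2037]
ee_rot: [1.0, -0.001, 0.001, -0.0]
ft_force: [0.3, -0.1, 0.1]
grip_width: 0.482
grasp_force: 25.9
```

Call:
jog_arm(increments=[[0.02, 0.03, 0, 0, 0, 0, -1], [0.03, 0.06, 0, 0, 0, 0, -1], [0.04, 0.09, 0, 0, 0, 0, -1], [0.045, 0.12, 0, 0, 0, 0, -1], [0.045, 0.146, 0, 0, 0, 0, -1]])

```text
clock: 5.1
position: [0.5874, 0.019, 0.2037]
ee_rot: [1.0, -0.001, 0.0, 0.0]
ft_force: [0.6, -0.7, 0.1]
grip_width: 0.485
grasp_force: 25.9
```

```bash
python3 - <<'E'
from workcell import get_obs, optics
from h import *
o=get_obs();print(o["position"],o["grip_width"],o["grasp_force"])
c=optics.camera("top");np.savez("top1.npz",**c);s=optics.camera("side")
cv2.imwrite("pics/c1.png",np.hstack([c["color"][130:350,150:430],s["color"][130:350,160:440]])[:,:,::-1])
E
```

```text
[0.58738639 0.01896116 0.20368474] 0.48461014885683573 25.858693420886993
```

View pics/c1.png

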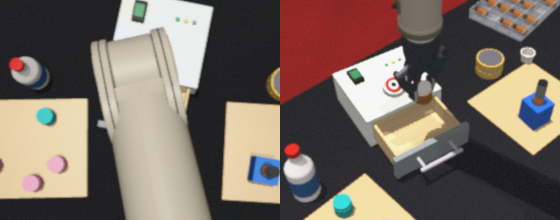

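The right-hand crop shows the amber jar in the fingers at (424,90), above the open drawer, and the jar's old spot on the mat is empty. Next I lower it, release and lift away.

Call:
jog_arm(increments=[[0, 0, 0.03, 0, 0, 0, -1], [0, 0, 0.06, 0, 0, 0, -1], [0, 0, 0.09, 0, 0, 0, -1], [0, 0, 0.115, 0, 0, 0, -1], [0, 0, 0.13, 0, 0, 0, -1]])

```text
clock: 5.62
position: [0.5853, 0.022, 0.0708]
ee_rot: [1.0, 0.0, -0.001, -0.0]
ft_force: [0.6, -0.7, -0.5]
grip_width: 0.485
grasp_force: 25.9
```

Call:
jog_arm(increments=[[0, 0, 0.005, 0, 0, 0, -1], [0, 0, 0.01, 0, 0, 0, -1], [0, 0, 0.014, 0, 0, 0, -1], [0, 0, 0.016, 0, 0, 0, -1], [0, 0, 0.016, 0, 0, 0, -1]])

```text
clock: 6.03
position: [0.5871, 0.0216, 0.0578]
ee_rot: [1.0, -0.0, 0.001, 0.0]
ft_force: [-0.5, 1.1, -0.1]
grip_width: 0.479
grasp_force: 25.9
```

Call:
jog_arm(increments=[[0, 0, 0.0015, 0, 0, 0, -1], [0, 0, 0.0015, 0, 0, 0, -1], [0, 0, 0.0015, 0, 0, 0, 0.6], [0, 0, 0.0015, 0, 0, 0, 0.6], [0, 0, 0.0015, 0, 0, 0, 0.6]])

```text
clock: 6.45
position: [0.5868, 0.0215, 0.0559]
ee_rot: [1.0, -0.0, 0.0, 0.0]
ft_force: [-0.2, 1.1, 0.1]
grip_width: 0.798
grasp_force: 0.0
```

Call:
jog_arm(increments=[[0, 0, 0, 0, 0, 0, 0.6], [0, 0, 0, 0, 0, 0, 0.6], [0, 0, 0, 0, 0, 0, 0.6], [0, 0, 0, 0, 0, 0, 0.6], [0, 0, -0.005, 0, 0, 0, 0.6]])

```text
clock: 6.87
position: [0.5861, 0.0214, 0.06]
ee_rot: [1.0, -0.0, -0.001, 0.0]
ft_force: [-0.3, 0.7, -0.1]
grip_width: 0.802
grasp_force: 0.0
```

Call:
jog_arm(increments=[[0, 0, -0.02, 0, 0, 0, 0.6], [0, 0, -0.05, 0, 0, 0, 0.6], [0, 0, -0.09, 0, 0, 0, 0.6], [0, 0, -0.13, 0, 0, 0, 0.6], [0, 0, -0.14, 0, 0, 0, 0.6]])

```text
clock: 7.28
position: [0.5891, 0.0222, 0.2079]
ee_rot: [1.0, 0.0, 0.004, -0.0]
ft_force: [0.6, 0.0, 0.8]
grip_width: 0.802
grasp_force: 0.0
```

Call:
jog_arm(increments=[[-0.13, -0.024, 0, 0, 0, 0.175, -1], [-0.13, -0.024, 0, 0, 0, 0.175, -1], [-0.13, -0.024, 0, 0, 0, 0.175, -1], [-0.13, -0.024, 0, 0, 0, 0.175, -1], [-0.135, -0.024, 0, 0, 0, 0.175, -1]])

```text
clock: 7.7
position: [0.4502, 0.0458, 0.2013]
ee_rot: [0.996, -0.087, 0.001, 0.001]
ft_force: [-0.3, 1.0, 0.3]
grip_width: 0.087
grasp_force: 0.0
```

```bash
python3 - <<'E'
from workcell import get_obs, optics
from h import *
o=get_obs();print(o["position"],o["ee_rot"],o["grip_width"],o["clock"])
c=optics.camera("top");s=optics.camera("side")
cv2.imwrite("pics/c2.png",np.hstack([c["color"][130:350,150:430],s["color"][130:350,160:440]])[:,:,::-1])
E
```

```text
[0.45020836 0.04581518 0.20125773] [ 9.96215677e-01 -8.69088113e-02  6.40439586e-04  8.79233900e-04] 0.08737702130799035 7.7
```

View pics/c2.png

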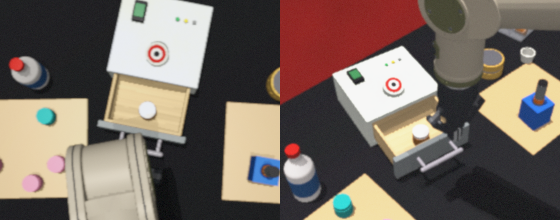

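Both crops show the jar upright in the drawer, with its white cap at (147,110) in the left one. The closed fingers are in front of the handle bar, so I go down and push.

Call:
jog_arm(increments=[[0, 0, 0.04, 0, 0, 0, -1], [0, 0, 0.08, 0, 0, 0, -1], [0, 0, 0.11, 0, 0, 0, -1], [0, 0, 0.135, 0, 0, 0, -1], [0, 0, 0.135, 0, 0, 0, -1]])

```text
clock: 8.22
position: [0.4499, 0.0452, 0.0614]
ee_rot: [0.996, -0.088, -0.004, -0.0]
ft_force: [-1.2, -0.1, -0.3]
grip_width: -0.003
grasp_force: 0.0
```

Call:
jog_arm(increments=[[0.006, 0, 0, 0, 0, 0, -1], [0.012, 0, 0, 0, 0, 0, -1], [0.018, 0, 0, 0, 0, 0, -1], [0.024, 0, 0, 0, 0, 0, -1], [0.03, 0, 0, 0, 0, 0, -1]])

```text
clock: 8.63
position: [0.4828, 0.0401, 0.0669]
ee_rot: [0.996, -0.088, 0.001, 0.0]
ft_force: [-1.0, 0.2, 0.9]
grip_width: 0.001
grasp_force: 0.6
```

Call:
jog_arm(increments=[[0.007, 0, 0, 0, 0, 0, -1], [0.015, 0, 0, 0, 0, 0, -1], [0.023, 0, 0, 0, 0, 0, -1], [0.031, 0, 0, 0, 0, 0, -1], [0.04, 0, 0, 0, 0, 0, -1]])

```text
clock: 9.05
position: [0.5214, 0.0331, 0.0657]
ee_rot: [0.996, -0.087, -0.0, 0.0]
ft_force: [-1.8, 0.4, 1.3]
grip_width: -0.001
grasp_force: 0.8
```

Call:
jog_arm(increments=[[0.009, 0, 0, 0, 0, 0, -1], [0.018, 0, 0, 0, 0, 0, -1], [0.027, 0, 0, 0, 0, 0, -1], [0.035, 0, 0, 0, 0, 0, -1], [0.04, 0, 0, 0, 0, 0, -1]])

```text
clock: 9.47
position: [0.5611, 0.0261, 0.0656]
ee_rot: [0.996, -0.088, 0.0, -0.0]
ft_force: [-2.2, 0.9, 0.6]
grip_width: 0.002
grasp_force: 0.7
```

Call:
jog_arm(increments=[[0.005, 0, 0, 0, 0, 0, -1], [0.01, 0, 0, 0, 0, 0, -1], [0.014, 0, 0, 0, 0, 0, -1], [0.017, 0, 0, 0, 0, 0, -1], [0.02, 0, 0, 0, 0, 0, -1]])

```text
clock: 9.88
position: [0.5799, 0.0228, 0.0657]
ee_rot: [0.996, -0.087, -0.0, 0.0]
ft_force: [-0.5, 0.5, 0.1]
grip_width: -0.001
grasp_force: 0.6
```

Call:
jog_arm(increments=[[0.002, 0, 0, 0, 0, 0, -1], [0.004, 0, 0, 0, 0, 0, -1], [0.006, 0, 0, 0, 0, 0, -1], [0.007, 0, 0, 0, 0, 0, -1], [0.008, 0, 0, 0, 0, 0, -1]])

```text
clock: 10.3
position: [0.5869, 0.0216, 0.0656]
ee_rot: [0.996, -0.087, -0.001, 0.0]
ft_force: [-9.1, 0.7, 6.5]
grip_width: 0.004
grasp_force: 4.7
```

Call:
jog_arm(increments=[[0.001, 0, 0, 0, 0, 0, -1], [0.002, 0, 0, 0, 0, 0, -1], [0.002, 0, 0, 0, 0, 0, -1], [0.003, 0, 0, 0, 0, 0, -1], [0.003, 0, 0, 0, 0, 0, -1]])

```text
clock: 10.72
position: [0.5871, 0.0215, 0.0654]
ee_rot: [0.996, -0.087, -0.004, 0.001]
ft_force: [-20.8, 0.4, 15.6]
grip_width: 0.001
grasp_force: 10.3
```

Call:
jog_arm(increments=[[-0.03, 0, 0, 0, 0, 0, -1], [-0.05, 0, -0.02, 0, 0, 0, -1], [-0.05, 0, -0.06, 0, 0, 0, -1], [-0.05, 0, -0.1, 0, 0, 0, -1], [-0.05, 0, -0.14, 0, 0, 0, -1]])

```text
clock: 11.13
position: [0.5409, 0.0299, 0.2077]
ee_rot: [0.996, -0.087, 0.0, 0.0]
ft_force: [1.6, -0.0, -0.5]
grip_width: 0.001
grasp_force: 0.0
```

Call:
jog_arm(increments=[[-0.018, 0.15, -0.01, 0, 0, 0, 1], [-0.018, 0.15, -0.01, 0, 0, 0, 1], [-0.018, 0.15, -0.01, 0, 0, 0, 1], [-0.018, 0.15, -0.01, 0, 0, 0, 1], [-0.018, 0.15, -0.01, 0, 0, 0, 1]])

```text
clock: 11.55
position: [0.496, -0.1217, 0.2164]
ee_rot: [0.996, -0.092, 0.001, 0.001]
ft_force: [0.5, -0.0, -0.3]
grip_width: 0.711
grasp_force: 0.0
```

Call:
jog_arm(increments=[[-0.018, 0.15, -0.01, 0, 0, 0, 1], [-0.018, 0.15, -0.01, 0, 0, 0, 1], [-0.018, 0.15, -0.01, 0, 0, 0, 1], [-0.018, 0.15, -0.01, 0, 0, 0, 1], [-0.018, 0.15, -0.01, 0, 0, 0, 1]])

```text
clock: 11.97
position: [0.4512, -0.266, 0.2262]
ee_rot: [0.996, -0.092, 0.0, 0.001]
ft_force: [-0.7, 0.2, 0.4]
grip_width: 1.0
grasp_force: 0.0
```

```bash
python3 - <<'E'
from workcell import get_obs, optics
from h import *
np.set_printoptions(precision=4,suppress=True)
o=get_obs();p=o["position"];R=Ro.from_quat(o["ee_rot"]);print(p,o["ee_rot"],o["clock"])
print("tool delta to probe",R.inv().apply(np.array([.4494,-.2597,.118])-p))
a=np.radians(-10);X=np.array([np.cos(a),np.sin(a)]);Y=np.array([-X[1],X[0]])
for n in("top","side"):
    c=optics.camera(n);cv2.imwrite(f"pics/{n}3.png",c["color"][:,:,::-1]);np.savez(n+"3.npz",**c);P=cloud(c);z=P[...,2];d=P[...,:2]-[.7405,-.0051];bx=d@X;by=d@Y
    m=(c["depth"]>0)&(abs(by)<.04)&(abs(z-.057)<.008)&(bx<-.12)&(bx>-.28);print(n,"bar front",m.sum(),np.percentile(bx[m],[2,50]) if m.any() else 0)
    m=(c["depth"]>0)&(abs(by)<.08)&(abs(z-.082)<.005)&(bx<-.08)&(bx>-.28);print(n,"panel",m.sum(),np.percentile(bx[m],[2,50,98]) if m.any() else 0)
    # fine ring centre: flood crop, red mask, ellipse at subpixel
    I=c["color"].astype(int);m=(np.hypot(P[...,0]-.706,P[...,1]-.001)<.03)&(I[...,0]-I[...,1]>60)
    w=np.clip(I[...,0]-I[...,1],0,None)*m;v,u=np.nonzero(m);cnt=cv2.convexHull(np.c_[u,v].astype(np.float32));e=cv2.fitEllipse(cnt);print(n,"ring",e,ray(c,*e[0],.118))
E
```

```text
[ 0.4512 -0.266   0.2262] [ 0.9958 -0.0917  0.0002  0.0014] 11.9667
tool delta to probe [-0.003  -0.0061  0.1082]
top bar front 132 [-0.1443 -0.1397]
top panel 444 [-0.104  -0.0966 -0.0887]
top ring ((306.2533264160156, 183.36102294921875), (17.253765106201172, 17.610103607177734), 160.6925048828125) [ 0.7075 -0.0009  0.118 ]
side bar front 136 [-0.1453 -0.1416]
side panel 414 [-0.1056 -0.098  -0.0868]
side ring ((273.1355285644531, 214.24891662597656), (14.050628662109375, 15.904033660888672), 104.11939239501953) [0.7083 0.0017 0.118 ]
```

The drawer is shut: the bar sits at box x −0.140 m. Next I lower over the probe.

Call:
jog_arm(increments=[[-0.003, -0.006, 0, 0, 0, 0, 1], [-0.003, -0.006, 0.02, 0, 0, 0, 1], [-0.003, -0.006, 0.04, 0, 0, 0, 1], [-0.003, -0.006, 0.04, 0, 0, 0, 1], [-0.003, -0.006, 0.04, 0, 0, 0, 1]])

```text
clock: 12.48
position: [0.4518, -0.2512, 0.1855]
ee_rot: [0.996, -0.086, -0.001, -0.0]
ft_force: [0.5, 0.5, -0.3]
grip_width: 1.001
grasp_force: 0.0
```

```bash
python3 - <<'E'
from workcell import get_obs, optics
from h import *
o=get_obs();p=o["position"];R=Ro.from_quat(o["ee_rot"]);print(p,o["ee_rot"],R.inv().apply(np.array([.4494,-.2597,.118])-p))
c=optics.camera("wrist")
cv2.imwrite("pics/w4.png",c["color"][:,:,::-1])
E
```

```text
[ 0.45175625 -0.25123088  0.18550054] [ 9.96270632e-01 -8.62792412e-02 -6.94117002e-04 -4.88737716e-04] [-0.00076615  0.00880575  0.06749424]
```

View pics/w4.png

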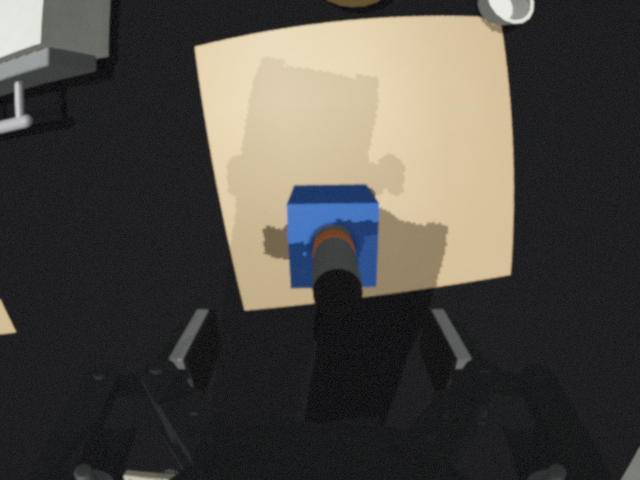

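The wrist picture shows the probe cap at (337,285) standing between the finger pads at (190,335) and (450,335), a little right of the middle. That agrees with the computed offset of +9 mm along tool y.

Call:
jog_arm(increments=[[-0.001, 0.009, 0, 0, 0, 0, 1], [-0.001, 0.009, 0, 0, 0, 0, 1], [-0.001, 0.009, 0.02, 0, 0, 0, 1], [-0.001, 0.009, 0.03, 0, 0, 0, 1], [-0.001, 0.009, 0.03, 0, 0, 0, 1]])

```text
clock: 12.95
position: [0.448, -0.2615, 0.154]
ee_rot: [0.996, -0.088, -0.001, -0.001]
ft_force: [-0.7, 0.6, -0.9]
grip_width: 0.999
grasp_force: 0.0
```

Call:
jog_arm(increments=[[0, 0, 0.02, 0, 0, 0, 1], [0, 0, 0.037, 0, 0, 0, 1], [0, 0, 0.037, 0, 0, 0, 1], [0, 0, 0.037, 0, 0, 0, 1], [0, 0, 0.037, 0, 0, 0, 1]])

```text
clock: 13.37
position: [0.4497, -0.262, 0.1201]
ee_rot: [0.996, -0.088, 0.001, 0.0]
ft_force: [0.5, 0.3, -0.3]
grip_width: 1.001
grasp_force: 0.0
```

Call:
jog_arm(increments=[[0, -0.002, 0.001, 0, 0, 0, 1], [0, -0.002, 0.001, 0, 0, 0, -1], [0, -0.002, 0.001, 0, 0, 0, -1], [0, -0.002, 0.001, 0, 0, 0, -1], [0, -0.002, 0.001, 0, 0, 0, -1]], grip_force=70)

```text
clock: 13.78
position: [0.4496, -0.2598, 0.118]
ee_rot: [0.996, -0.088, 0.0, 0.0]
ft_force: [-0.4, 0.4, 0.5]
grip_width: 0.452
grasp_force: 0.0
```

Call:
jog_arm(increments=[[0, 0, 0, 0, 0, 0, -1], [0, 0, 0, 0, 0, 0, -1], [0, 0, 0, 0, 0, 0, -1], [0, 0, 0, 0, 0, 0, -1], [0, 0, 0, 0, 0, 0, -1]])

```text
clock: 14.2
position: [0.4496, -0.2598, 0.1181]
ee_rot: [0.996, -0.087, 0.0, 0.0]
ft_force: [-0.3, 0.7, 3.9]
grip_width: 0.289
grasp_force: 68.4
```

Call:
jog_arm(increments=[[0, 0, -0.01, 0, 0, 0, -1], [0, 0, -0.03, 0, 0, 0, -1], [0, 0, -0.055, 0, 0, 0, -1], [0, 0, -0.085, 0, 0, 0, -1], [0, 0, -0.12, 0, 0, 0, -1]])

```text
clock: 14.62
position: [0.4486, -0.2593, 0.2383]
ee_rot: [0.996, -0.087, -0.001, -0.001]
ft_force: [0.8, -0.6, -0.5]
grip_width: 0.282
grasp_force: 68.7
```

Call:
jog_arm(increments=[[0, 0, -0.02, 0, 0, 0, -1], [0, 0, -0.03, 0, 0, 0, -1], [0, 0, -0.03, 0, 0, 0, -1], [0, 0, -0.03, 0, 0, 0, -1], [0, 0, -0.03, 0, 0, 0, -1]])

```text
clock: 15.03
position: [0.4487, -0.2595, 0.2659]
ee_rot: [0.996, -0.087, -0.001, -0.001]
ft_force: [0.0, -0.6, -1.6]
grip_width: 0.287
grasp_force: 68.7
```

```bash
python3 - <<'E'
from workcell import get_obs, optics
from h import *
np.set_printoptions(precision=4,suppress=True)
o=get_obs();p=o["position"];R=Ro.from_quat(o["ee_rot"]);print(p,o["ee_rot"],o["grip_width"],o["grasp_force"])
im=[]
for n in("top","side"):
    c=optics.camera(n);np.savez(n+"5.npz",**c);im.append(c["color"]);P=cloud(c)
    q=R.inv().apply(P.reshape(-1,3)-p);m=(c["depth"].ravel()>0)&(np.hypot(q[:,0],q[:,1])<.03)&(q[:,2]>.03)&(q[:,2]<.12);q=q[m]
    print(n,m.sum(),"tip z",q[:,2].max())
    for lo in np.arange(.03,.12,.015):
        k=(q[:,2]>=lo)&(q[:,2]<lo+.015)
        if k.sum()>5: print(round(lo,3),k.sum(),q[k].mean(0),q[k].min(0),q[k].max(0))
cv2.imwrite("pics/s5.png",cv2.resize(im[1][60:260,340:540],None,fx=3,fy=3)[:,:,::-1])
E
```

```text
[ 0.4487 -0.2595  0.2659] [ 0.9962 -0.0875 -0.0013 -0.0006] 0.2874418395235623 68.66540193557739
top 7 tip z 0.07953147949769787
side 226 tip z 0.11245975271929111
0.03 57 [-0.0066 -0.0085  0.0371] [-0.0148 -0.0153  0.0301] [0.0095 0.0052 0.045 ]
0.045 58 [-0.0053 -0.0084  0.0526] [-0.0131 -0.0155  0.0451] [0.0102 0.009  0.06  ]
0.06 55 [-0.0055 -0.0081  0.0679] [-0.0128 -0.0143  0.0601] [0.0116 0.0059 0.0749]
0.075 37 [-0.0049 -0.0087  0.0806] [-0.0141 -0.0147  0.0756] [0.0092 0.004  0.0872]
0.09 15 [-0.0016 -0.0028  0.1003] [-0.0049 -0.0065  0.0957] [0.0034 0.0032 0.1046]
```

View pics/s5.png

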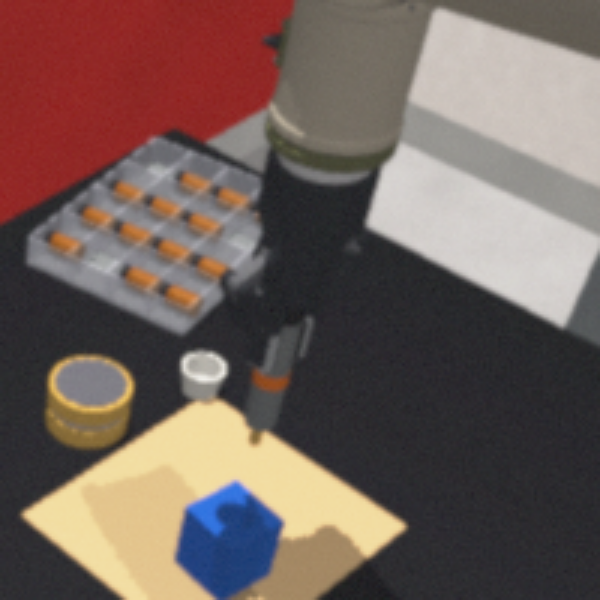

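The side view shows the probe held straight in the fingers, clear of the stand, with its orange band at (270,380) and brass nose at (255,437). I carry it to the port and tilt it by 20 degrees.

Call:
jog_arm(increments=[[0.02, -0.04, 0, 0, 0, 0, -1], [0.036, -0.07, 0, 0, 0, 0, -1], [0.052, -0.1, 0, 0, 0, 0, -1], [0.068, -0.13, 0, 0, 0, 0, -1], [0.08, -0.15, 0, 0, 0, 0, -1]])

```text
clock: 15.55
position: [0.5555, -0.1225, 0.2666]
ee_rot: [0.996, -0.086, -0.001, -0.001]
ft_force: [0.3, 0.1, -0.2]
grip_width: 0.287
grasp_force: 68.7
```

Call:
jog_arm(increments=[[0.016, -0.03, 0.003, 0, 0.07, 0, -1], [0.032, -0.06, 0.006, 0, 0.14, 0, -1], [0.048, -0.09, 0.009, 0, 0.21, 0, -1], [0.064, -0.12, 0.012, 0, 0.28, 0, -1], [0.08, -0.15, 0.015, 0, 0.349, 0, -1]])

```text
clock: 15.97
position: [0.6598, 0.0093, 0.2517]
ee_rot: [0.981, -0.086, 0.174, 0.015]
ft_force: [0.1, -1.0, -1.0]
grip_width: 0.29
grasp_force: 68.7
```

Call:
jog_arm(increments=[[0, 0, 0, 0, 0, 0, -1], [0, 0, 0, 0, 0, 0, -1], [0, 0, 0, 0, 0, 0, -1], [0, 0, 0, 0, 0, 0, -1]])

```text
clock: 16.3
position: [0.6591, 0.0062, 0.2521]
ee_rot: [0.981, -0.087, 0.172, 0.016]
ft_force: [-0.5, -1.2, -0.5]
grip_width: 0.286
grasp_force: 68.8
```

```bash
cat > m.py <<'E'
from workcell import get_obs, optics
from h import *
import sys
np.set_printoptions(precision=4,suppress=True)
o=get_obs();p=o["position"];R=Ro.from_quat(o["ee_rot"]);print(p,o["ee_rot"],o["ft_force"],o["clock"])
a=np.radians(-10);t=np.radians(20);n=np.array([-np.cos(a)*np.sin(t),-np.sin(a)*np.sin(t),np.cos(t)])
port=np.array([.707,.001,.118]);tz=R.as_matrix()[:,2]
print("tilt err rotvec (tool)",R.inv().apply(np.cross(tz,-n)),"dot in tool",R.inv().apply(port-p))
im=[]
for nm in("top","side"):
    c=optics.camera(nm);im.append(c["color"]);P=cloud(c)
    q=R.inv().apply(P.reshape(-1,3)-p);ok=c["depth"].ravel()>0
    I=c["color"].reshape(-1,3).astype(int)
    m=ok&(np.hypot(q[:,0],q[:,1])<.025)&(q[:,2]>.03)&(q[:,2]<.135)
    for lo in (.035,.05,.065,.08,.092,.1):
        k=m&(q[:,2]>=lo)&(q[:,2]<lo+.015)
        if k.sum()>5: print(nm,round(lo,3),k.sum(),q[k].mean(0),q[k].min(0),q[k].max(0))
    m=ok&(np.hypot(*(P.reshape(-1,3)-port)[:,:2].T)<.03)&(I[:,0]-I[:,1]>60)&(P.reshape(-1,3)[:,2]>.1)
    print(nm,"ring in tool",m.sum(),q[m].min(0),q[m].max(0))
cv2.imwrite(sys.argv[1],np.hstack([cv2.resize(im[0][120:260,240:380],None,fx=2.8,fy=2.8),cv2.resize(im[1][120:260,210:350],None,fx=2.8,fy=2.8)])[:,:,::-1])
E
python3 m.py pics/p6.png
```

```text
[0.6591 0.0062 0.2521] [ 0.9811 -0.087   0.1723  0.0156] [-0.4994 -1.2111 -0.5024] 16.3
tilt err rotvec (tool) [ 0.0015  0.0014 -0.    ] dot in tool [-0.0005 -0.0034  0.1425]
top ring in tool 50 [-0.0015 -0.0098  0.1375] [0.0199 0.0182 0.1445]
side 0.035 31 [-0.0078 -0.0064  0.0426] [-0.013  -0.0131  0.0353] [0.0032 0.0077 0.0496]
side 0.05 39 [-0.0064 -0.0067  0.0573] [-0.0125 -0.0138  0.0506] [0.0058 0.008  0.0644]
side 0.065 31 [-0.0069 -0.0067  0.0722] [-0.0128 -0.0134  0.0652] [0.0037 0.0076 0.0796]
side 0.08 14 [-0.0062 -0.0061  0.0818] [-0.0119 -0.0125  0.08  ] [0.0064 0.0066 0.0853]
side 0.092 7 [-0.0027 -0.0023  0.1038] [-0.0041 -0.0061  0.1009] [0.     0.0027 0.1056]
side 0.1 7 [-0.0027 -0.0023  0.1038] [-0.0041 -0.0061  0.1009] [0.     0.0027 0.1056]
side ring in tool 109 [-0.0209 -0.0247  0.1032] [0.0205 0.0152 0.1463]
```

View pics/p6.png

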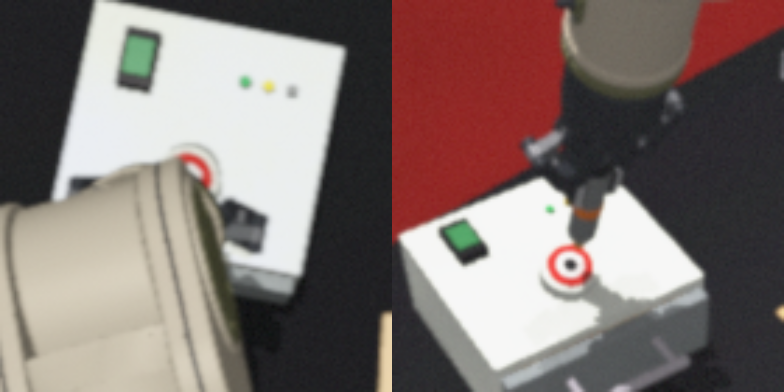

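The side half shows the nose at (578,243), poised just above the black dot at (570,264). The orange band at (585,212) confirms it is in line with the tool. Lateral correction is −4 mm along tool y, and contact is expected about 32 mm ahead.

Call:
jog_arm(increments=[[0, -0.004, 0.006, 0, 0, 0, -1], [0, -0.004, 0.012, 0, 0, 0, -1], [0, -0.004, 0.018, 0, 0, 0, -1], [0, -0.004, 0.024, 0, 0, 0, -1], [0, -0.004, 0.024, 0, 0, 0, -1]])

```text
clock: 16.82
position: [0.6677, 0.0099, 0.2281]
ee_rot: [0.981, -0.086, 0.172, 0.015]
ft_force: [0.1, -0.2, -2.2]
grip_width: 0.285
grasp_force: 68.9
```

Call:
jog_arm(increments=[[0, 0, 0, 0, 0, 0, -1], [0, 0, 0, 0, 0, 0, -1], [0, 0, 0, 0, 0, 0, -1]])

```text
clock: 17.07
position: [0.6683, 0.0103, 0.2306]
ee_rot: [0.981, -0.086, 0.173, 0.015]
ft_force: [-0.0, -0.6, -1.8]
grip_width: 0.288
grasp_force: 68.9
```

```bash
python3 m.py pics/p7.png
```

```text
[0.6683 0.0103 0.2306] [ 0.981  -0.0861  0.1732  0.0152] [-0.024  -0.5602 -1.7734] 17.0667
tilt err rotvec (tool) [ 0.0002 -0.0005 -0.    ] dot in tool [-0.0012  0.0024  0.1194]
top ring in tool 55 [-0.0028 -0.0059  0.1144] [0.0192 0.0239 0.1237]
side 0.035 27 [-0.0086 -0.0064  0.0424] [-0.0131 -0.0143  0.0352] [0.0006 0.0061 0.0496]
side 0.05 36 [-0.0058 -0.0074  0.0574] [-0.0128 -0.0139  0.0501] [0.0072 0.0064 0.0649]
side 0.065 34 [-0.0067 -0.0068  0.0724] [-0.0125 -0.0137  0.0652] [0.0068 0.0091 0.0789]
side 0.08 14 [-0.0075 -0.0052  0.0832] [-0.0127 -0.014   0.0807] [0.0027 0.0082 0.087 ]
side 0.1 9 [-0.0042 -0.0016  0.1089] [-0.013  -0.0074  0.1001] [0.0036 0.0102 0.1149]
side ring in tool 83 [-0.0204 -0.019   0.0814] [0.017  0.0221 0.123 ]
```

View pics/p7.png

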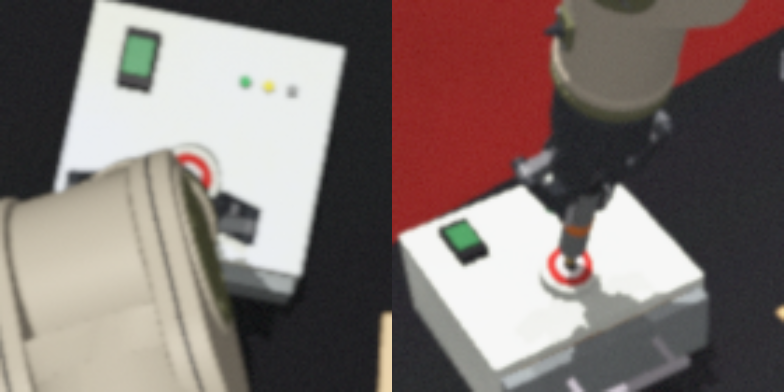

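In the side half the nose at (570,262) is just over the dot, inside the red ring. About 9 mm remain to contact, so I advance gently with a 2 mm sideways trim.

Call:
jog_arm(increments=[[-0.001, 0.002, 0.002, 0, 0, 0, -1], [-0.001, 0.002, 0.004, 0, 0, 0, -1], [-0.001, 0.002, 0.006, 0, 0, 0, -1], [-0.001, 0.002, 0.006, 0, 0, 0, -1], [-0.001, 0.002, 0.006, 0, 0, 0, -1]])

```text
clock: 17.58
position: [0.6688, 0.0081, 0.224]
ee_rot: [0.981, -0.086, 0.173, 0.015]
ft_force: [0.9, -0.6, -0.9]
grip_width: 0.29
grasp_force: 68.9
```

Call:
jog_arm(increments=[[0, 0, 0.001, 0, 0, 0, -1], [0, 0, 0.002, 0, 0, 0, -1], [0, 0, 0.003, 0, 0, 0, -1], [0, 0, 0.003, 0, 0, 0, -1], [0, 0, 0.003, 0, 0, 0, -1]])

```text
clock: 18.0
position: [0.6699, 0.008, 0.2215]
ee_rot: [0.981, -0.086, 0.173, 0.015]
ft_force: [-1.1, -0.2, -0.1]
grip_width: 0.287
grasp_force: 68.9
```

Call:
jog_arm(increments=[[0, 0, 0.001, 0, 0, 0, -1], [0, 0, 0.002, 0, 0, 0, -1], [0, 0, 0.003, 0, 0, 0, -1], [0, 0, 0.003, 0, 0, 0, -1], [0, 0, 0.003, 0, 0, 0, -1]])

```text
clock: 18.42
position: [0.6709, 0.0078, 0.2187]
ee_rot: [0.981, -0.086, 0.173, 0.015]
ft_force: [-0.4, 0.2, 1.9]
grip_width: 0.289
grasp_force: 68.9
```

```bash
python3 m.py pics/p8.png; python3 - <<'E'
from workcell import get_obs,optics
import numpy as np
f=[]
for i in range(8): f.append(get_obs()["ft_force"]);optics.camera("wrist")
print(np.mean(f,0),np.std(f,0))
E
```

```text
[0.6709 0.0078 0.2187] [ 0.981  -0.0861  0.173   0.0152] [-0.4052  0.25    1.9205] 18.4167
tilt err rotvec (tool) [ 0.0002 -0.0001 -0.    ] dot in tool [0.     0.0004 0.1072]
top 0.092 50 [0.0132 0.0095 0.1051] [ 0.0009 -0.0092  0.1002] [0.0246 0.0246 0.1069]
top 0.1 88 [0.014  0.01   0.1066] [-0.0035 -0.0092  0.1002] [0.0246 0.0246 0.1113]
top ring in tool 47 [ 0.0009 -0.0039  0.1002] [0.0203 0.0219 0.1113]
side 0.035 28 [-0.0081 -0.006   0.0419] [-0.0128 -0.0148  0.0354] [0.0047 0.0086 0.0497]
side 0.05 33 [-0.0071 -0.0064  0.0566] [-0.0124 -0.0135  0.05  ] [0.0072 0.0079 0.0645]
side 0.065 34 [-0.0065 -0.0074  0.0715] [-0.0122 -0.0138  0.0654] [0.0064 0.0094 0.0798]
side 0.08 12 [-0.0075 -0.0051  0.0826] [-0.0132 -0.013   0.0806] [0.0058 0.0078 0.0858]
side 0.092 85 [-0.0028 -0.0046  0.1052] [-0.0237 -0.0209  0.101 ] [0.0205 0.0243 0.107 ]
side 0.1 205 [-0.0049 -0.0038  0.1073] [-0.0245 -0.0248  0.101 ] [0.0241 0.0248 0.1121]
side ring in tool 77 [-0.0192 -0.0209  0.0739] [0.0194 0.0191 0.1116]
[-0.97869791  0.26039837  1.7797355 ] [0.62104658 0.57381289 0.33886623]
```

Call:
jog_arm(increments=[[0, 0, 0.001, 0, 0, 0, -1], [0, 0, 0.002, 0, 0, 0, -1], [0, 0, 0.002, 0, 0, 0, -1], [0, 0, 0.002, 0, 0, 0, -1], [0, 0, 0.002, 0, 0, 0, -1]])

```text
clock: 19.33
position: [0.6716, 0.0077, 0.2168]
ee_rot: [0.981, -0.086, 0.173, 0.015]
ft_force: [-1.3, 0.4, 2.9]
grip_width: 0.286
grasp_force: 68.9
```

Call:
jog_arm(increments=[[0, 0, 0, 0, 0, 0, -1], [0, 0, 0, 0, 0, 0, -1], [0, 0, 0, 0, 0, 0, -1]])

```text
clock: 19.58
position: [0.6716, 0.0077, 0.2168]
ee_rot: [0.981, -0.086, 0.173, 0.015]
ft_force: [-1.4, 0.4, 3.4]
grip_width: 0.287
grasp_force: 68.9
```

```bash
python3 m.py pics/p9.png | head -2; python3 - <<'E'
from workcell import get_obs,optics
import numpy as np
f=[]
for i in range(10): f.append(get_obs()["ft_force"]);optics.camera("wrist")
print(np.mean(f,0)@[-.337,.059,.94],np.mean(f,0))
E
```

```text
[0.6716 0.0077 0.2168] [ 0.981  -0.0861  0.173   0.0152] [-1.4367  0.4394  3.4294] 19.5833
tilt err rotvec (tool) [ 0.0002 -0.0001 -0.    ] dot in tool [0.0001 0.0004 0.1052]
2.9108730902789 [-0.92822569  0.64516725  2.72340017]
```

View pics/p9.png

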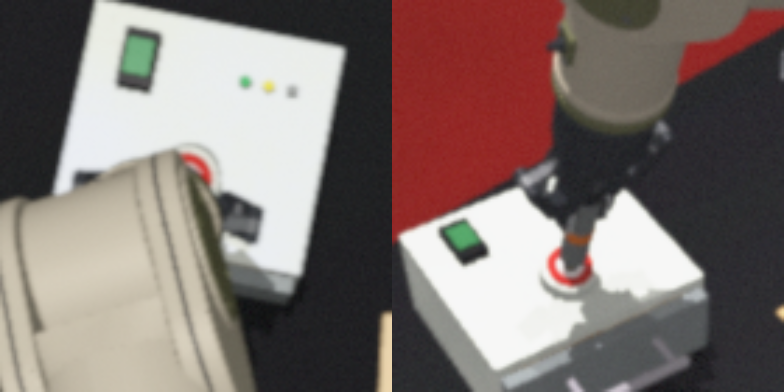

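The nose sits on the dot, centred in the red ring at (570,266). The contact force, corrected for the probe's weight, is about 4 N, so the nose is about 5–6 mm in. I'm handing in.

```bash
python3 -c "
from workcell import workorder
print(workorder.hand_in())"
```

```text
the job is handed in; nothing more can be done
None
```

I handed the job in at about 20 s with the jar upright in the shut drawer and the gripper holding the probe square on the dot, nose in an estimated 5–6 mm at about 4 N; the hand-in did not report whether it passed.

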